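# Seat the blue-banded lens barrel in the V-cradle and hold it down

## Task

Swing the clamp arm of the V-cradle fully aside, then take the lens barrel with the blue bands out of the white rack and lay it in the two V-lands, lowering it rather than dropping it, with its brass-connector end up against the end stop. Finish while still holding it there for your colleague to clamp: keep pressing the barrel straight down with a steady 10 to 20 N, so that it bears on both flanks of the V. Leave the other barrels, the bottle and the steel ring flange where they are.

Things in the scene. Friction and masses are not known exactly. Their poses are not given: they have to be found in the camera images.
- blue_barrel: Lens barrel to be mounted: black cylinder, 32 mm diameter, 120 mm long, about 0.2 kg, two blue bands. Origin at its middle on its axis; x along the axis to the rear end, which carries a brass connector (8 mm diameter, 7 mm long); the lens is at the -x end. It may be rolled about its axis. It starts level in one of the rack's three notches, axis and connector along the rack's +x, axis 47 mm above the table.
- barrel_rear (a point): Centre of the flat rear end face of the blue-banded barrel (the face around the brass connector), 60 mm from the barrel's origin along its +x. Axes those of the barrel.
- yellow_barrel: Same barrel with yellow bands, in another notch of the rack; not to be disturbed. Origin and axes as for the blue one.
- white_barrel: Same barrel with white bands, in the remaining notch; not to be disturbed. Origin and axes as for the blue one.
- rack: White barrel rack fixed to the table, 124 mm (x) by 226 mm (y), origin at the centre of its underside. Base 10 mm thick; two notched rails, each 14 mm thick, stand across it at x = -42 and +42 mm, up to z = 39 mm, so fingers can go down beside a barrel's middle between the rails. Notches at y = -75, 0 and +75 mm.
- cradle: V-cradle fixed to the table. Origin on the table under the middle of the V; x along the V towards the end stop, z up. Dark base plate 12 mm thick, x from -62 to +108 mm, 84 mm wide. It carries two aluminium V-lands, an end stop and a post with the clamp arm (see flank_left, stop, pivot).
- seat (a point): Centre of the barrel when it is properly seated in the V and against the stop: on the V's axis midway between the lands, 49.6 mm above the table. Axes those of the cradle.
- flank_left: The flank faces on the cradle's +y side, one on each V-land; origin and axes those of the cradle. The two 90 degree V-lands are centred at x = -42 and +42 mm, each 22 mm long, 60 mm wide, top at z = 46 mm, bottom of the V at z = 27 mm, mouth 38 mm wide. Nothing but the base plate stands in the 62 mm between them, so fingers can reach down there.
- flank_right: The flank faces on the cradle's -y side, one on each V-land; origin and axes those of the cradle.
- stop (a point): Point of the end stop's face on the V's axis, 60 mm from the seat along the cradle's x; axes those of the cradle. The stop is an aluminium plate 8 mm thick, 48 mm wide, top at z = 62 mm; a slot 20 mm wide, open at the top and down to z = 38 mm, lets the barrel's brass connector through.
- pivot (a point): On the axis of the clamp arm's vertical post (12 mm diameter, top at z = 92 mm), 92 mm from the cradle's origin along its x, 79 mm above the table, mid-height of the arm. Axes those of the cradle.
- clamp_knob (a point): Centre of the top of the clamp screw's black knob (20 mm diameter, 12 mm high, top 105 mm above the table), 50 mm from the post's axis; moves with the arm. The screw stands vertically in the arm, its white tip down to z = 62 mm, lower than the top of a seated barrel.
- clamp_arm (a joint): Angle of the clamp arm about its post, rad. 0: it points along the cradle's -x, over the V; grows as it swings to the cradle's -y side (anticlockwise from above), range -0.4 to 1.75; fully aside is square to the V (1.57) or nearly. Aluminium bar 12 mm wide, z 74 to 84 mm, reaching 60 mm from the post's axis, collar 22 mm diameter. Friction 0.05 N m; it stays where left.
- solvent: Closed amber bottle, 60 mm diameter, 140 mm high, standing on the midline beyond the rack and cradle. Origin at the centre of its underside. Not to be disturbed.
- flange: Steel ring flange, 72 mm outside, 12 mm high, lying flat between the rack and the cradle, origin at the centre of its underside. Not to be disturbed.
Not all that is in view belongs to the job. Leave any orange or purple look-alike of the cradle alone.

How it is judged:
By the outcome, as a careful person would: the job done as asked, in the order asked, and still so for the second after the job is handed in, while the arm keeps its last pose, push and grip.
It also fails if it takes over 72 s, if anything falls off the work surface, if the arm or the gripper's body presses on something with over 40 N, if the wrist force passes 120 N, or if a joint passes its speed limit or range.

## Robot

A 6-joint arm with a two-finger parallel gripper is mounted at the origin on the work surface. World frame = base frame: x ahead of the robot, y to its left, z up, the work surface at z = 0. Lengths are in m, angles in rad, forces in N, time in s.
With the tool pointing down it reaches from about 0.35 to 0.975 m from the base axis. Payload 17.4 kg.
Tool frame: the origin (TCP) lies between the finger pads; the fingertips stand 22 mm ahead of it and the grasp point (between the pads) lies 3 mm ahead of it; z points along the fingers, y is the direction in which the jaws open and shut (so a half turn about z gives the same grasp; the last joint's range is limited). The gripper opens to 85 mm and grips with 20 to 120 N. Pads are 22 mm wide; open, the fingers measure 114 mm over their backs; the gripper's body (76 mm by 85 mm) begins 54 mm behind the grasp point. The pads swing forward as they close: fully open they stand 13 mm farther back than shut.
Start: joints at [-1.325, 0.116, 1.442, -0, 1.584, -0.038], TCP at [0.189, -0.648, 0.253] pointing down, gripper open.
Joint ranges: [-2.83, 2.83], [-0.83, 2.19], [0.07, 2.5], [-1.14, 4.28], [0.01, 3], [-2.97, 2.97]. Speed limits (rad/s): [1.89, 1.89, 2.22, 3.14, 3.14, 3.14].

## Interface

Orientations are given as [roll, pitch, yaw] about the fixed x, y, z axes, in that order (R = Rz(yaw) Ry(pitch) Rx(roll)).
In Python, from station import bot, optics, finder gives the robot as it stands. The module is installed in compiled form; this text tells all that it offers.
- The arm moves only by the tool apply_moves, never from a script. Its argument "rows" is text: rows parted by semicolons, each of 7 numbers parted by spaces: the turn, a rotation vector about the tool's x, y, z in rad, then the shift along the tool's x, y, z in mm, then the opening, from 0 (shut) to 1 (fully open). In form: rx ry rz x y z claw; .... A call has exactly 10 rows; each row shifts and turns the commanded pose from where the row before left it, along the tool's axes as they then stand; what a row does not reach is not made up. A row lasts 1/10 s, in which the tool goes at most 50 mm and 8.59 degrees, less where a joint would pass 70% of its speed; a pose out of reach is approached as far as the arm can. A call with a gripper value outside its range is refused whole. The fingers move at their own pace and stop on an object; the grip force is fixed at half the most. Time passes only in rows, so rows that do not move let the fingers close, or fill a call up. It gives the time, the measured TCP pose, the force and the opening at its end, in the units of the state.
- bot.observe(): the state, without advancing time (a new reading comes with each control period).
- optics.capture(name): name is "side" or "top"; returns the picture (400x640x3 uint8, blue, green, red); there is no depth.
- optics.camera_model(name): a dict with "K" (3x3 intrinsics, pixels), "R" (3x3) and "t" (3): a world point X has camera coordinates R X + t. Camera axes: x right, y down, z forward; pixel columns grow to the right and rows downward; lengths in m; the calibration is good to about 2 mm. A picture is of the moment at which its call begins. camera_model takes no time and is no camera call.
- bot.job_done(): hands the job in, once; it reports no verdict.
Trained networks look in the newest picture that a camera, given by its name, has taken for a name from the list of things; names that differ only in an ending like _2 or _b are one class to them, and where a whole thing is asked for, a point or a joint stands for the part that bears it (a point fixed in the world has none). Each returns a list of dicts, best first, with "p" (0 to 1); they miss things now and then, are a little off and sometimes report something else, mostly with a low value. They report only what shows in the picture. A call takes as long as a camera call. They do not tell look-alikes from the thing itself.
- finder.boxes_of(camera, name): "xy" ([column, row] in pixels, amid what is visible of it).
- finder.trace(camera, name): "pixels" (400x640 bool, what is visible of it) and "xy" ([column, row] in pixels, amid what is visible of it).
- finder.landmark_of(camera, name): "xy" ([column, row] in pixels: a listed point, or the origin of a listed thing).
The state is a dict: "clock": time; "joints": joint angles; "qvel": joint speeds; "tau": joint torques, N m; "tcp_pos": TCP position; "tcp_rot": TCP orientation; "contact_force": force on the tool from outside, world axes, zero at the start; "moment": the same for the moment, N m; "finger_gap": finger opening in m.
Only numpy, scipy, OpenCV 4.12 (cv2) and the standard library are available. Lean on these libraries where they do the work, as an engineer would, in place of code of your own. Each camera call takes 0.05 s, during which the arm holds its last target.

## Working session

There is one attempt and no reset: what is moved stays moved. The work goes in short steps, Python scripts to look and compute and a tool call to move; the robot and the scene stay as the last step left them, time stands still between calls to the robot, and variables do not carry over. Pictures are saved under pics/ and viewed, and the job is handed in when it is done.

Besides the shell and the picture viewer there is one more tool, called after "Emit:" as a command line: name --argument value ..., lists and objects as JSON in quotes. apply_moves: Moves the arm, as the interface text tells. Its arguments: {"type":"object","properties":{"rows":{"type":"string"}},"required":["rows"]}

```bash
mkdir -p pics
python3 - <<'E'
from station import bot, optics, finder
import cv2,numpy as np
print(bot.observe())
for c in("side","top"):
    im=optics.capture(c); cv2.imwrite(f"pics/{c}0.png",im)
    m=optics.camera_model(c); print(c,{k:np.round(v,4).tolist() for k,v in m.items()})
    for n in("blue_barrel","barrel_rear","yellow_barrel","white_barrel","rack","cradle","seat","stop","pivot","clamp_knob","solvent","flange"):
        print(n,[(np.round(d["xy"],1).tolist(),round(d["p"],2)) for d in finder.landmark_of(c,n)])
E
```

```text
{'clock': 0.0, 'joints': array([-1.32480780e+00,  1.16495598e-01,  1.44228411e+00, -3.73751876e-06,
        1.58402334e+00, -3.77694518e-02]), 'qvel': array([ 5.09217967e-05,  2.80598191e-04, -8.71888214e-04,  8.82466697e-04,
       -2.21766916e-04,  2.61965758e-05]), 'tau': array([-2.58056360e-03, -7.31986570e+01, -6.32492280e+01, -3.06479651e-04,
        6.05446083e-03,  2.45019680e-05]), 'tcp_pos': array([ 0.18894377, -0.64783226,  0.25254398]), 'tcp_rot': array([-3.14038298e+00, -4.19704428e-05,  2.83757908e-01]), 'contact_force': array([0.76209415, 0.32173016, 0.09795563]), 'moment': array([-0.05879659, -0.03437575,  0.00814839]), 'finger_gap': 0.08523110475695372}
side {'K': [[516.9857, 0.0, 325.8461], [0.0, 516.9857, 207.1952], [0.0, 0.0, 1.0]], 'R': [[-0.9942, -0.1068, 0.0158], [-0.0805, 0.6357, -0.7677], [0.0719, -0.7645, -0.6406]], 't': [0.4827, 0.1004, 1.3728]}
blue_barrel [([309.7, 253.6], 0.94)]
barrel_rear [([288.5, 252.2], 0.7)]
yellow_barrel []
white_barrel [([304.5, 299.3], 0.58)]
rack [([306.3, 291.0], 0.74), ([289.1, 252.0], 0.32)]
cradle [([401.5, 309.5], 0.94), (
[... 721 characters left out ...]
([332.3, 125.3], 0.35)]
barrel_rear [([260.3, 167.3], 0.95)]
yellow_barrel [([235.0, 187.9], 0.58)]
white_barrel [([207.1, 190.6], 0.83)]
rack [([238.3, 192.1], 0.91), ([313.0, 212.2], 0.5)]
cradle [([223.5, 275.1], 0.87), ([412.2, 195.1], 0.84), ([404.3, 283.7], 0.62)]
seat [([415.5, 189.9], 0.85), ([409.7, 286.0], 0.8), ([216.7, 282.7], 0.75)]
stop [([410.7, 168.6], 0.86), ([410.8, 259.4], 0.82), ([209.4, 260.0], 0.59)]
pivot [([412.3, 246.9], 0.95), ([409.3, 153.1], 0.62), ([202.8, 246.3], 0.61)]
clamp_knob [([418.2, 172.5], 0.77), ([417.3, 266.5], 0.74), ([206.7, 265.3], 0.7)]
solvent [([330.8, 122.7], 0.93), ([418.8, 187.5], 0.45)]
flange [([315.1, 215.3], 0.78), ([264.9, 190.4], 0.39)]
```

View pics/side0.png

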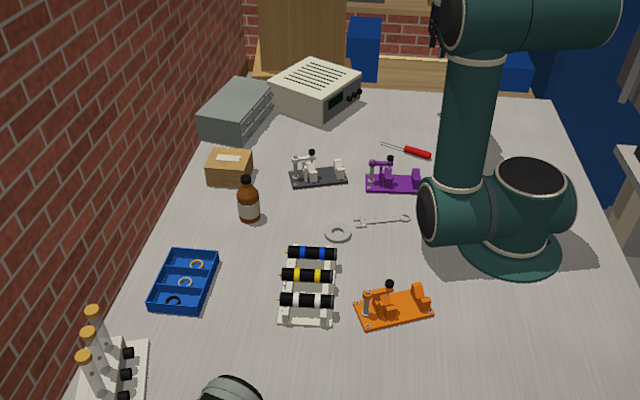

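View pics/top0.png

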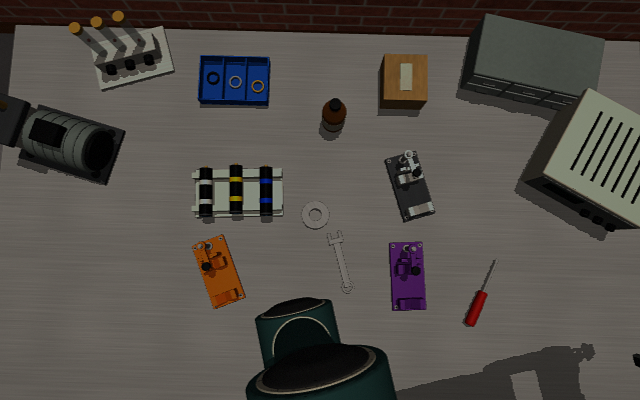

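Run:
```python
import cv2
a=cv2.imread('pics/side0.png');b=cv2.imread('pics/top0.png')
cv2.imwrite('pics/side0c.png',cv2.resize(a[130:340,220:480],None,fx=3,fy=2.8,interpolation=cv2.INTER_CUBIC))
cv2.imwrite('pics/top0c.png',cv2.resize(b[110:310,180:450],None,fx=2.9,fy=2.9,interpolation=cv2.INTER_CUBIC))
```

```text
(no output)
```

View pics/side0c.png

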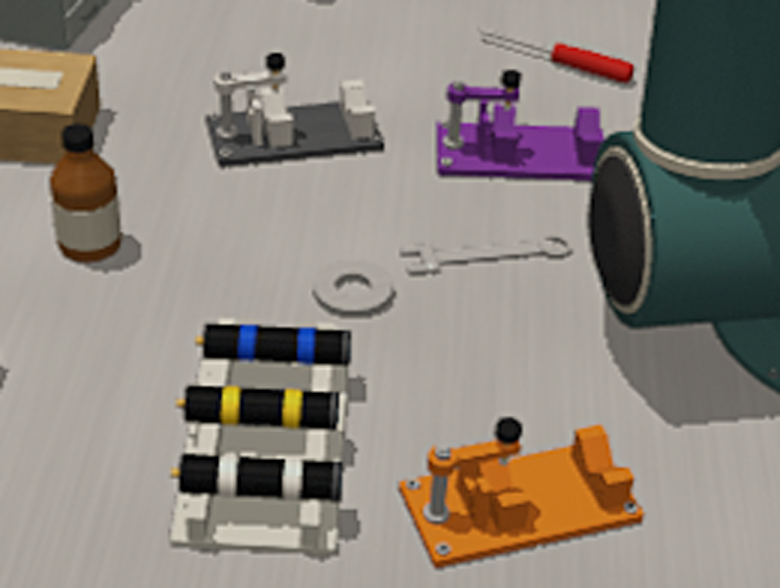

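View pics/top0c.png

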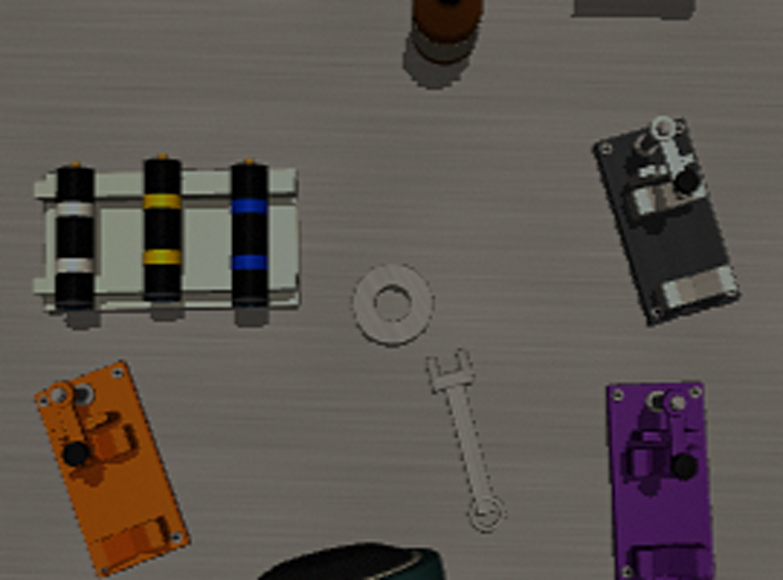

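Both views agree: the real cradle, with a dark plate and aluminium lands, is at side (320,172) and top (410,185). The orange one at top (218,272) and the purple one at top (408,275) are look-alikes. The blue barrel is at top (265,190) and side (310,252), with its connector at the far end. Next I triangulate and fit the poses.

```bash
cat > h.py <<'E'
from station import bot, optics, finder
import cv2,numpy as np
from scipy.optimize import least_squares
M={c:optics.camera_model(c) for c in("side","top")}
def proj(c,X):
    m=M[c]; X=np.atleast_2d(X)@m["R"].T+m["t"]; p=X@m["K"].T; return p[:,:2]/p[:,2:]
def tri(ps,pt):
    P=[M[c]["K"]@np.c_[M[c]["R"],M[c]["t"]] for c in("side","top")]
    X=cv2.triangulatePoints(P[0],P[1],np.array(ps,float).reshape(2,1),np.array(pt,float).reshape(2,1)); X=X[:3,0]/X[3,0]
    return X, np.linalg.norm(proj("side",X)[0]-ps),np.linalg.norm(proj("top",X)[0]-pt)
def onz(c,uv,z):
    m=M[c]; d=m["R"].T@np.linalg.solve(m["K"],[uv[0],uv[1],1]); o=-m["R"].T@m["t"]
    return o+d*(z-o[2])/d[2]
def pose(x,y,yaw,P):
    P=np.atleast_2d(P); c,s=np.cos(yaw),np.sin(yaw); return np.c_[x+c*P[:,0]-s*P[:,1], y+s*P[:,0]+c*P[:,1],P[:,2]]
E
python3 - <<'E'
from h import *
def near(c,n,xy,r):
    l=[d for d in finder.landmark_of(c,n) if np.hypot(*(np.array(d["xy"])-xy))<r]
    return l[0]["xy"] if l else None
for c in M: optics.capture(c)
S={};
for n,s,t in [("blue_barrel",(310,253),(264,189)),("barrel_rear",(288,252),(262,168)),("yellow_barrel",(308,275),(235,189)),("white_barrel",(304,299),(206,190)),("rack",(306,288),(238,192)),
  ("cradle",(325,178),(412,190)),("seat",(326,162),(413,190)),("stop",(306,164),(411,168)),("pivot",(295,160),(409,154)),("clamp_knob",(310,151),(417,172)),("solvent",(248,218),(331,123)),("flange",(336,236),(315,215))]:
    a=near("side",n,s,14);b=near("top",n,t,14)
    if a is not None and b is not None:
        X,e,f=tri(a,b);print(n,np.round(a,1),np.round(b,1),np.round(X,4),round(e,1),round(f,1))
    else: print(n,a,b)
    S[n]=(a,b)
pts={"cradle":(0,0,0),"seat":(0,0,.0496),"stop":(.06,0,.0496),"pivot":(.092,0,.079)}
def res(q):
    r=[]
    for n,P in pts.items():
        for c,o in zip(("side","top"),S[n]):
            if o is not None: r.append(proj(c,pose(*q,P))[0]-o)
    return np.concatenate(r)
f=least_squares(res,[.5,-.25,0.2],loss="soft_l1");print("cradle",f.x,np.round(f.fun,1))
pts={"rack":(0,0,0),"blue_barrel":(0,-.075,.047),"barrel_rear":(.06,-.075,.047),"white_barrel":(0,.075,.047),"yellow_barrel":(0,0,.047)}
f=least_squares(res,[.5,.2,0],loss="soft_l1");print("rack",f.x,np.round(f.fun,1))
for c in M:
  for n in("blue_barrel","clamp_arm","cradle"):
    for d in finder.trace(c,n):
        m=d["pixels"].astype(np.uint8); print(c,n,round(d["p"],2),np.round(d["xy"],1),m.sum(),cv2.minAreaRect(cv2.findNonZero(m)))
E
```

```text
blue_barrel [309.5 253.1] [265.7 188.6] [0.5119 0.1412 0.047 ] 0.1 0.2
barrel_rear [287.2 251.3] [261.4 169. ] [0.563  0.1525 0.0574] 0.8 1.3
yellow_barrel [310.3 275.7] [238.1 189.6] [0.5035 0.2107 0.0424] 1.3 2.0
white_barrel [306.5 298.4] [207.5 192.4] [0.4991 0.2853 0.0481] 0.1 0.1
rack [308.9 289.8] [237.8 190.8] [0.5058 0.2195 0.002 ] 1.2 1.9
cradle [327.1 177.7] [412.6 192.4] [ 0.5115 -0.2355  0.0013] 1.5 2.9
seat [322.  160.7] [415.2 190.6] [ 0.5196 -0.2261  0.0686] 1.0 2.0
stop [306.3 164.4] [408.9 168.7] [ 0.5685 -0.2121  0.0614] 0.3 0.5
pivot [293.9 160.3] [405.4 152.7] [ 0.6033 -0.1986  0.0823] 0.3 0.6
clamp_knob [310.7 148.1] [417.2 170.3] [ 0.5556 -0.2191  0.1154] 0.1 0.2
solvent [249.7 217.8] [333.8 122.2] [ 0.7025 -0.0263 -0.0033] 0.0 0.0
flange [335.8 234.3] [315.3 211.3] [0.4591 0.0164 0.0015] 0.8 1.4
cradle [ 0.5175903  -0.23563389  0.37640096] [-3.4 -0.1 -0.1  0.6  1.9  3.6  2.  -0.1 -1.8  2.8 -0.5 -0.5 -0.1  0.2
  1.   1. ]
rack [0.50437445 0.21493326 0.07461128] [-0.4 -1.   1.8  2.6  0.7 -0.3  0.4  1.  -1.3  0.7  3.9 -3.1 -0.   1.9
 -1.6  0.  -1.9 -0.3 -2.1  1.4
[... 1105 characters left out ...]
80.13418579101562)
top clamp_arm 0.46 [411.1 166.8] 191 ((411.9000549316406, 163.8000030517578), (28.174457550048828, 9.838699340820312), 63.43495178222656)
top clamp_arm 0.45 [206.4 256.8] 248 ((203.91539001464844, 256.5230712890625), (30.083086013793945, 10.61240005493164), 74.74488067626953)
top cradle 0.64 [218.  271.3] 2368 ((218.7012481689453, 271.0452880859375), (68.86487579345703, 35.78378677368164), 71.07535552978516)
top cradle 0.63 [406.6 274.8] 2327 ((406.7825622558594, 275.7279357910156), (68.3056869506836, 36.298362731933594), 86.90594482421875)
top cradle 0.59 [410.3 185.3] 2175 ((409.3287658691406, 185.00868225097656), (68.33979034423828, 33.23401641845703), 73.0724868774414)
```

```bash
cat > fit.py <<'E'
from h import *
def corners():
    return np.array([(108,42,12),(108,-42,12),(-62,-42,12),(-62,42,12)])/1000.
C=np.array([(593,148),(688,118),(740,296),(650,325)])/2.9+[180,110]
Cs=np.array([(207,118),(219,163),(383,150),(0,0)])*[1/3,1/2.8]+[220,130]
W=np.array([onz("top",c,.012) for c in C]);print(W.round(4)); print([np.linalg.norm(W[i]-W[(i+1)%4]).round(3) for i in range(4)])
def res(q): return np.r_[(proj("top",pose(*q,corners()))-C).ravel()]
f=least_squares(res,[.51,-.23,.3]);print(f.x,f.fun.round(1))
# side corners: left-front (219,163) , right-front(383,150), left-back(207,118)
E
python3 fit.py
cat > ov.py <<'E'
from h import *
import sys
def box(x0,x1,y0,y1,z0,z1):
    P=np.array([(x,y,z) for z in(z0,z1) for x,y in((x0,y0),(x1,y0),(x1,y1),(x0,y1))])/1000
    return P,[(i,(i+1)%4) for i in range(4)]+[(4+i,4+(i+1)%4) for i in range(4)]+[(i,i+4) for i in range(4)]
CR=[box(-62,108,-42,42,0,12),box(-53,-31,-30,30,12,46),box(31,53,-30,30,12,46),box(60,68,-24,24,12,62),box(86,98,-6,6,12,92)]
RK=[box(-62,62,-113,113,0,10),box(-49,-35,-113,113,10,39),box(35,49,-113,113,10,39),box(-60,60,-91,-59,31,63)]
def draw(im,c,q,B,col,k,off):
    for P,E in B:
        p=((proj(c,pose(*q,P))-off)*k)
        for a,b in E: cv2.line(im,tuple(int(v) for v in p[a]),tuple(int(v) for v in p[b]),col,1,cv2.LINE_AA)
def run(cq,rq,tag,src="0"):
    for c,(x0,y0,x1,y1) in {"side":(220,130,480,340),"top":(180,110,450,310)}.items():
        im=cv2.resize(cv2.imread(f"pics/{c}{src}.png")[y0:y1,x0:x1],None,fx=2.85,fy=2.85,interpolation=cv2.INTER_CUBIC)
        draw(im,c,cq,CR,(0,255,0),2.85,np.array([x0,y0])-.2);draw(im,c,rq,RK,(0,0,255),2.85,np.array([x0,y0])-.2)
        cv2.imwrite(f"pics/ov_{c}_{tag}.png",im)
E
python3 - <<'E'
from ov import *
run((.515,-.235,.33),(.5044,.2149,.07),"a")
E
```

```text
[[ 0.5978 -0.1598  0.012 ]
 [ 0.6276 -0.2448  0.012 ]
 [ 0.4684 -0.2913  0.012 ]
 [ 0.4405 -0.2118  0.012 ]]
[np.float64(0.09), np.float64(0.166), np.float64(0.084), np.float64(0.166)]
[ 0.51170522 -0.23386782  0.30810379] [ 0.5 -1.5 -1.4  0.   0.6  1.2  0.3  0.3]
```

View pics/ov_top_a.png

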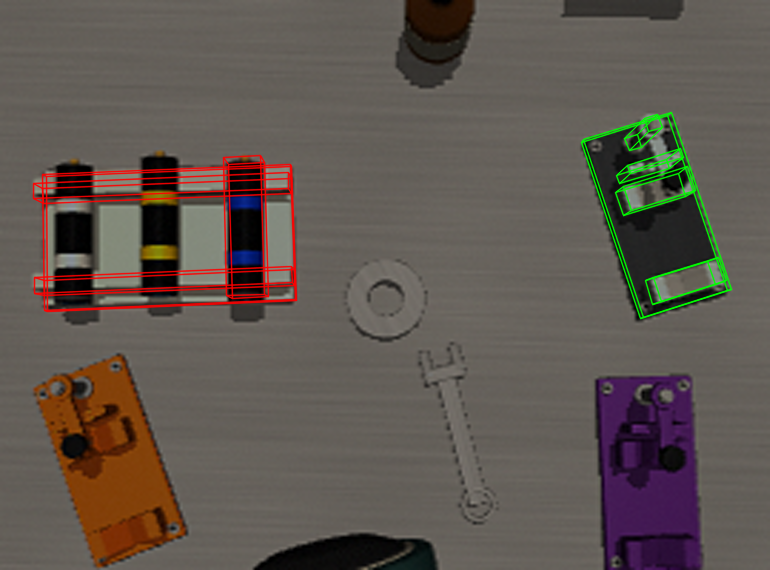

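View pics/ov_side_a.png

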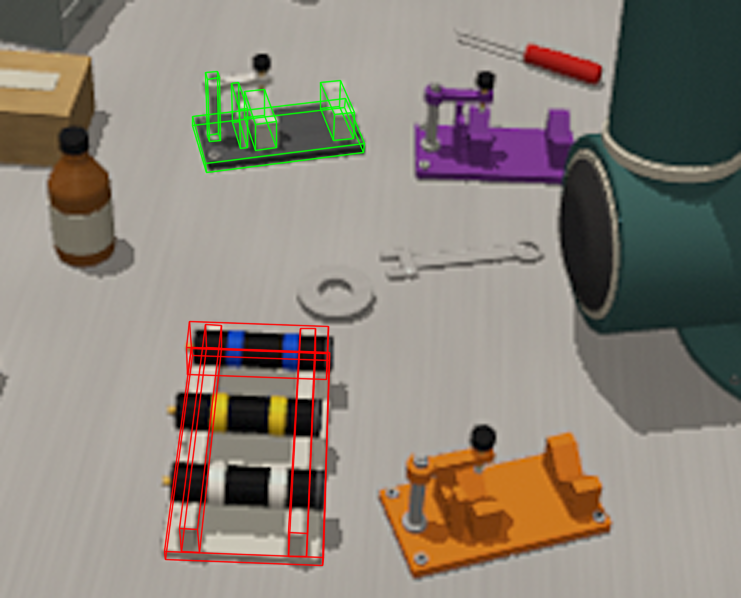

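The top overlay is about 2 px off (post and rack yaw), so I refine with tighter zooms.

```bash
cat > zoom.py <<'E'
from ov import *
def zoom(cq,rq,tag,src="0",cr=CR):
    rows=[]
    R={"top":[(185,155,295,225),(375,145,445,225)],"side":[(270,238,350,332),(280,140,352,195)]}
    for c in R:
        row=[]
        for (x0,y0,x1,y1) in R[c]:
            k=min(400/(x1-x0),300/(y1-y0))
            im=cv2.resize(cv2.imread(f"pics/{c}{src}.png")[y0:y1,x0:x1],None,fx=k,fy=k,interpolation=cv2.INTER_CUBIC)
            draw(im,c,cq,cr,(0,255,0),k,np.array([x0,y0])-.5);draw(im,c,rq,RK,(0,0,255),k,np.array([x0,y0])-.5)
            o=np.zeros((300,400,3),np.uint8);o[:im.shape[0],:im.shape[1]]=im[:300,:400];row.append(o)
        rows.append(np.hstack(row))
    cv2.imwrite(f"pics/z_{tag}.png",np.vstack(rows))
E
python3 -c "
from zoom import *
zoom((.513,-.234,.308),(.504,.214,.04),'b')"
```

```text
(no output)
```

View pics/z_b.png

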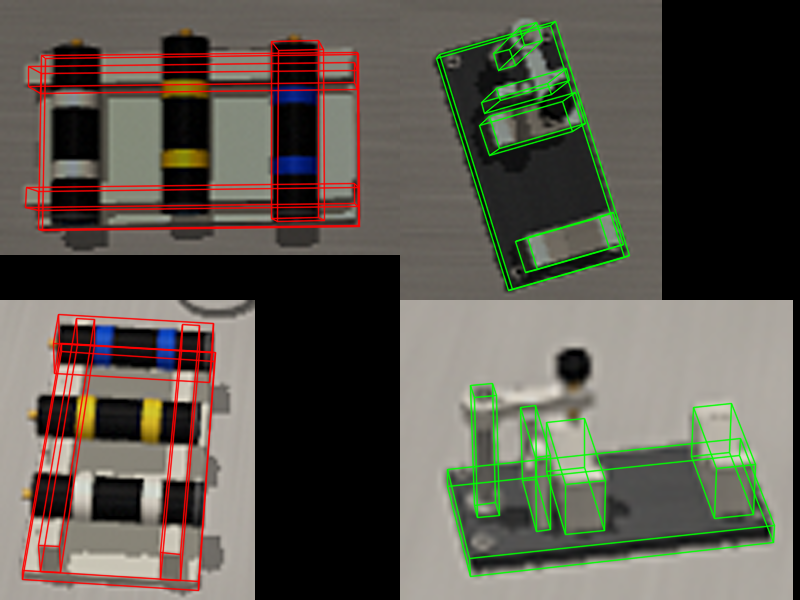

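Overlay now agrees within about 2 mm. That gives the cradle at (0.513, -0.234) with yaw 0.308, and the blue barrel near (0.507, 0.139) with yaw 0.04. First I move beside the knob with the fingers shut.

```bash
cat > plan.py <<'E'
from h import *
CQ=(.513,-.234,.308)
def plan(t,yaw=None):
    o=bot.observe(); p=o["tcp_pos"]; from scipy.spatial.transform import Rotation as R
    A=R.from_euler("xyz",o["tcp_rot"]); d=A.inv().apply(np.array(t)-p)*1000
    print("tool shift mm",d.round(1),"now",p.round(4),o["tcp_rot"].round(4))
    if yaw is not None: print("rotvec",(A.inv()*R.from_euler("xyz",[np.pi,0,yaw])).as_rotvec().round(4))
def cr(x,y,z): return pose(*CQ,np.array([[x,y,z]])/1000)[0]
E
python3 - <<'E'
from plan import *
k=onz("top",[417.3,171.5],.1); piv=cr(92,0,79); print(k,piv,cr(42,0,105)); v=k-piv; print("theta",np.arctan2(v[1],v[0])%(2*np.pi)-np.pi-.308, np.hypot(*v[:2]))
print(cr(42,40,200)); plan(cr(42,40,200),.308)
E
```

```text
[ 0.55605531 -0.22320948  0.1       ] [ 0.60067064 -0.20610989  0.079     ] [ 0.55302355 -0.22126756  0.105     ]
theta 0.057998684275573364 0.04777995629299064
[ 0.54089742 -0.18314989  0.2       ]
tool shift mm [ 468.  -347.7   53.3] now [ 0.189  -0.648   0.2533] [-3.1416  0.      0.2837]
rotvec [-0.      0.     -0.0243]
```

Emit:
apply_moves --rows "0 0 0 15 -11 0 0;0 0 0 28 -21 3 0;0 0 0 28 -21 3 0;0 0 0 28 -21 3 0;0 0 0 28 -21 3 0;0 0 0 28 -21 3 0;0 0 0 28 -21 3 0;0 0 0 28 -21 3 0;0 0 0 28 -21 3 0;0 0 0 28 -21 3 0"

```text
clock: 3.9
tcp_pos: [0.3901, -0.3792, 0.2263]
tcp_rot: [3.141, -0.0, 0.284]
contact_force: [0.4, 0.6, 0.1]
finger_gap: -0.0
```

Run:
```python
from plan import *
plan(cr(42,40,200),.308)
```

```text
tool shift mm [ 199.7 -146.    26.3] now [ 0.3901 -0.3792  0.2263] [ 3.1413e+00 -3.0000e-04  2.8400e-01]
rotvec [ 0.0003 -0.0003 -0.024 ]
```

Emit:
apply_moves --rows "0 0 0 28 -20 3 0;0 0 0 28 -20 3 0;0 0 0 28 -20 3 0;0 0 0 28 -20 3 0;0 0 0 28 -20 3 0;0 0 0 28 -20 3 0;0 0 -0.024 20 -15 3 0;0 0 0 12 -11 5 0;0 0 0 0 0 0 0;0 0 0 0 0 0 0"

```text
clock: 4.9
tcp_pos: [0.5397, -0.1849, 0.2002]
tcp_rot: [3.142, 0.0, 0.308]
contact_force: [1.0, -0.1, 0.3]
finger_gap: -0.0001
```

Run:
```python
from plan import *
plan(cr(42,40,100),.308)
for c in M: cv2.imwrite(f"pics/{c}1.png",optics.capture(c))
a=cv2.imread('pics/side1.png')[110:230,250:450];b=cv2.imread('pics/top1.png')[110:230,340:540]
cv2.imwrite('pics/p1.png',cv2.resize(np.hstack([a,b]),None,fx=2,fy=2.4,interpolation=cv2.INTER_CUBIC))
```

```text
tool shift mm [  1.7  -1.3 100.2] now [ 0.5397 -0.1849  0.2002] [3.1415e+00 4.0000e-04 3.0780e-01]
rotvec [ 0.0001  0.0004 -0.0002]
```

View pics/p1.png

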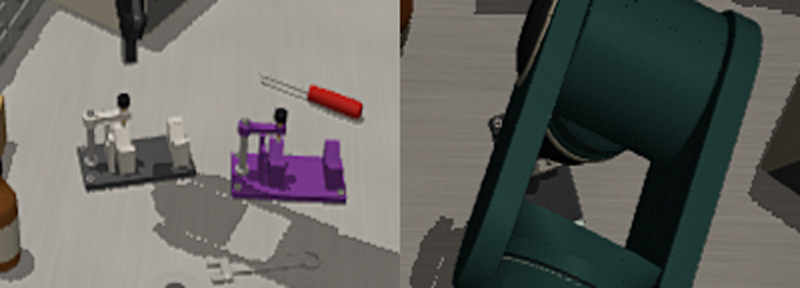

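The shut fingers hang at side (315,135), in front of and above the knob. I descend.

Emit:
apply_moves --rows "0 0 0 2 -1 10 0;0 0 0 0 0 15 0;0 0 0 0 0 15 0;0 0 0 0 0 15 0;0 0 0 0 0 15 0;0 0 0 0 0 15 0;0 0 0 0 0 10 0;0 0 0 0 0 5 0;0 0 0 0 0 0 0;0 0 0 0 0 0 0"

```text
clock: 6.0
tcp_pos: [0.542, -0.1834, 0.1008]
tcp_rot: [3.141, -0.001, 0.308]
contact_force: [0.3, 0.1, -0.4]
finger_gap: 0.0002
```

Run:
```python
from plan import *
plan(cr(42,40,100),.308)
cv2.imwrite(f"pics/side2.png",optics.capture("side"))
a=cv2.imread('pics/side2.png')[110:230,250:450]
cv2.imwrite('pics/p2.png',cv2.resize(a,None,fx=4,fy=4,interpolation=cv2.INTER_CUBIC))
# simulate arc: shift applied in old axes, then turn
import numpy as np
p=np.array([42.,40.]);yaw=0.;piv=np.array([92,0])
d=.085;sh=np.array([5.0,0])
```

```text
tool shift mm [-1.  -0.6  0.8] now [ 0.542  -0.1834  0.1008] [ 3.1411e+00 -6.0000e-04  3.0780e-01]
rotvec [ 0.0005 -0.0006 -0.0002]
```

View pics/p2.png

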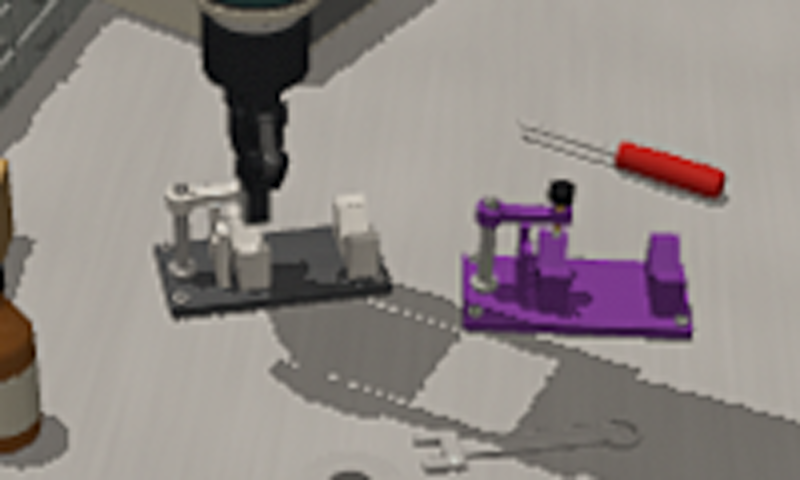

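Emit:
apply_moves --rows "0 0 0 0 7 0 0;0 0 0 0 6 0 0;0 0 -0.08 -1.8 4.1 0 0;0 0 -0.08 -1.8 4.1 0 0;0 0 -0.08 -1.8 4.1 0 0;0 0 -0.08 -1.8 4.1 0 0;0 0 -0.08 -1.8 4.1 0 0;0 0 -0.08 -1.8 4.1 0 0;0 0 -0.08 -1.8 4.1 0 0;0 0 -0.08 -1.8 4.1 0 0"

```text
clock: 7.05
tcp_pos: [0.5519, -0.2311, 0.1005]
tcp_rot: [3.142, -0.0, 0.951]
contact_force: [0.3, 1.5, 1.1]
finger_gap: -0.0
```

```bash
cat >> plan.py <<'E'
def tocr():
    o=bot.observe(); d=o["tcp_pos"][:2]-np.array(CQ[:2]); c,s=np.cos(CQ[2]),np.sin(CQ[2])
    return np.r_[c*d[0]+s*d[1],-s*d[0]+c*d[1]]*1000, o["tcp_rot"][2]-CQ[2]
def arc():
    (x,y),th=tocr(); v=np.array([x-92,y]); print("cr",x,y,"th",th); 
    dr=np.array([-np.cos(th),-np.sin(th)]);tn=np.array([np.sin(th),-np.cos(th)]); print("along",v@dr,"tangential",v@tn)
E
python3 - <<'E'
from plan import *
arc()
cv2.imwrite(f"pics/side3.png",optics.capture("side"))
a=cv2.imread('pics/side3.png')[110:230,250:450]
cv2.imwrite('pics/p3.png',cv2.resize(a,None,fx=4,fy=4,interpolation=cv2.INTER_CUBIC))
E
```

```text
cr 37.977685924053326 -8.989242354857735 th 0.642832384663278
along 48.62825235947265 tangential -25.189481310619268
```

View pics/p3.png

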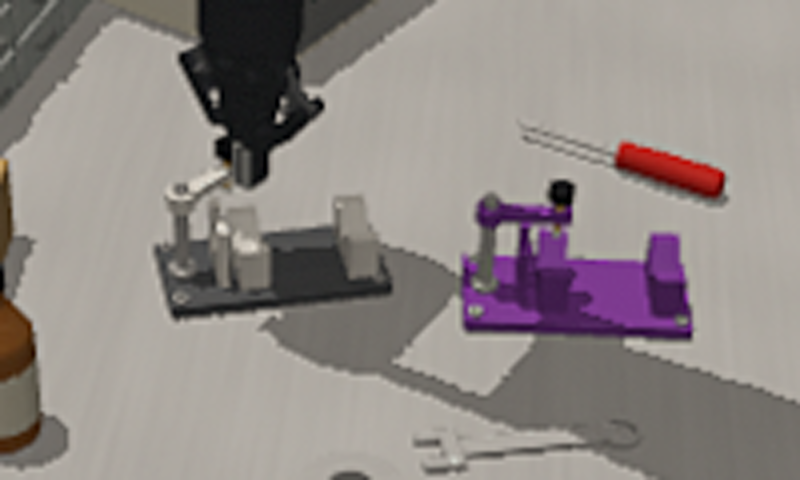

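The knob is at the fingers and the arm is swinging. I continue.

Emit:
apply_moves --rows "0 0 -0.09 -2 4.5 0 0;0 0 -0.09 -2 4.5 0 0;0 0 -0.09 -2 4.5 0 0;0 0 -0.09 -2 4.5 0 0;0 0 -0.09 -2 4.5 0 0;0 0 -0.09 -2 4.5 0 0;0 0 -0.09 -2 4.5 0 0;0 0 -0.09 -2 4.5 0 0;0 0 -0.09 -2 4.5 0 0;0 0 -0.09 -2 4.5 0 0"

```text
clock: 8.1
tcp_pos: [0.5902, -0.2592, 0.1003]
tcp_rot: [-3.141, -0.0, 1.849]
contact_force: [-1.0, -0.5, 0.2]
finger_gap: -0.0001
```

Run:
```python
from plan import *
arc()
cv2.imwrite(f"pics/side4.png",optics.capture("side"))
cv2.imwrite(f"pics/top4.png",optics.capture("top"))
a=cv2.imread('pics/side4.png')[110:230,250:450]
b=cv2.imread('pics/top4.png')[110:230,340:540]
cv2.imwrite('pics/p4.png',cv2.resize(np.hstack([a,b]),None,fx=2,fy=2,interpolation=cv2.INTER_CUBIC))
```

```text
cr 65.90096829263862 -47.38649123613194 th 1.541493678488134
along 48.13080990772818 tangential -24.699476621175563
```

View pics/p4.png

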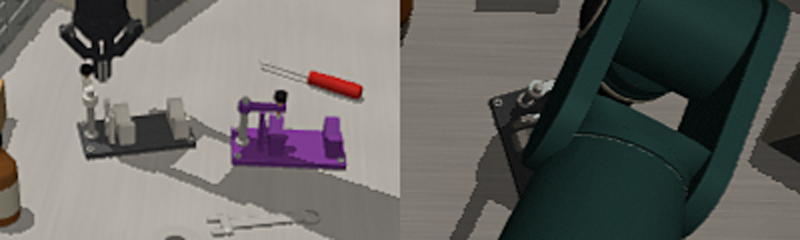

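Emit:
apply_moves --rows "0 0 -0.04 -0.9 2 0 0;0 0 -0.04 -0.9 2 0 0;0 0 0 0 0 0 0;0 0 0 0 -5 0 0;0 0 0 0 -8 0 0;0 0 0 0 0 -15 0;0 0 0 0 0 -25 0;0 0 0 0 0 -25 0;0 0 0 0 0 -25 0;0 0 0 0 0 -20 0"

```text
clock: 9.2
tcp_pos: [0.5822, -0.2639, 0.2135]
tcp_rot: [3.14, 0.002, 1.927]
contact_force: [0.8, -0.2, -0.3]
finger_gap: -0.0002
```

Run:
```python
from plan import *
arc()
# barrel above
B=pose(.504,.214,.04,[0,-.075,.2])[0];print(B);plan(B,.04)
```

```text
cr 56.823009329601035 -49.49455637498006 th 1.6186836346092253
along 47.75392927532095 tangential -37.505919828062616
[0.5069992  0.13905999 0.2       ]
tool shift mm [404.   69.9  12.9] now [ 0.5822 -0.2639  0.2135] [3.1401e+00 1.6000e-03 1.9267e+00]
rotvec [ 2.5000e-03 -4.0000e-04  1.8867e+00]
```

Emit:
apply_moves --rows "0 0 0 20 4 0 0.6;0 0 0 43 7 0 0.6;0 0 0 43 7 1 0.6;0 0 0 43 7 1 0.6;0 0 0 43 7 1 0.6;0 0 0 43 7 1 0.6;0 0 0 43 7 1 0.6;0 0 0 43 7 1 0.6;0 0 0 43 7 1 0.6;0 0 0 40 7 1 0.6"

```text
clock: 10.2
tcp_pos: [0.5023, 0.1403, 0.2025]
tcp_rot: [3.141, -0.0, 1.927]
contact_force: [1.4, -0.2, 0.4]
finger_gap: 0.0515
```

Emit:
apply_moves --rows "0 0 0.14 0 0 0 0.6;0 0 0.14 0 0 0 0.6;0 0 0.14 0 0 0 0.6;0 0 0.14 0 0 0 0.6;0 0 0.14 0 0 0 0.6;0 0 0.14 0 0 0 0.6;0 0 0.14 0 0 0 0.6;0 0 0.14 0 0 0 0.6;0 0 0.14 0 0 0 0.6;0 0 0.14 0 0 0 0.6"

```text
clock: 11.2
tcp_pos: [0.503, 0.1385, 0.2023]
tcp_rot: [-3.141, 0.0, 0.522]
contact_force: [-0.1, 1.1, 0.2]
finger_gap: 0.0513
```

Run:
```python
from plan import *
cv2.imwrite(f"pics/side5.png",optics.capture("side"))
cv2.imwrite(f"pics/top5.png",optics.capture("top"))
a=cv2.imread('pics/side5.png')[110:330,250:450]
b=cv2.imread('pics/top5.png')[110:330,250:450]
cv2.imwrite('pics/p5.png',cv2.resize(np.hstack([a,b]),None,fx=2,fy=2,interpolation=cv2.INTER_CUBIC))
B=pose(.504,.214,.04,[0,-.075,.12])[0];print(B);plan(B,.04)
```

```text
[0.5069992  0.13905999 0.12      ]
tool shift mm [ 3.7  1.5 82.3] now [0.5031 0.1385 0.2023] [-3.1414  0.      0.5249]
rotvec [-2.000e-04  0.000e+00  4.849e-01]
```

View pics/p5.png

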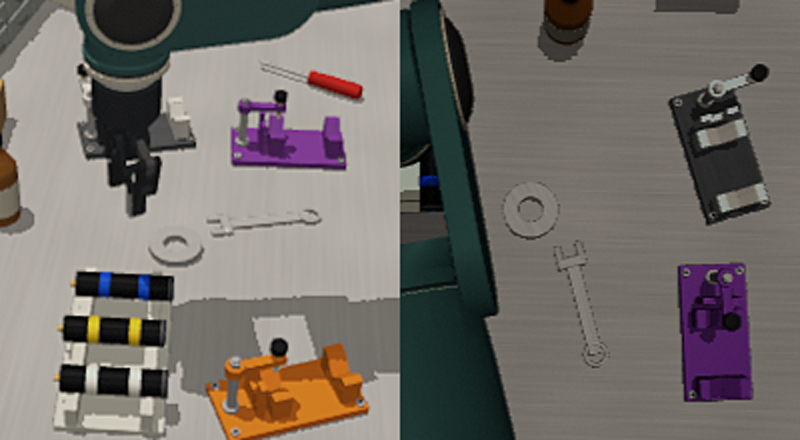

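The clamp arm is now square to the V, with the knob at top (430,146). I measure its angle and recheck the cradle with the clear view.

Run:
```python
from plan import *
import cv2
k=onz("top",[430,146.3],.1); piv=cr(92,0,79); v=k-piv
print("knob",k.round(4),"theta",np.arctan2(v[1],v[0])%(2*np.pi)-np.pi-.308, np.hypot(*v[:2]))
import zoom
for s in("side","top"): pass
zoom.zoom(CQ,(.504,.214,.04),'c',src="5")
```

```text
knob [ 0.6178 -0.2533  0.1   ] theta 1.6101836672369598 0.05021658700014934
```

View pics/z_c.png

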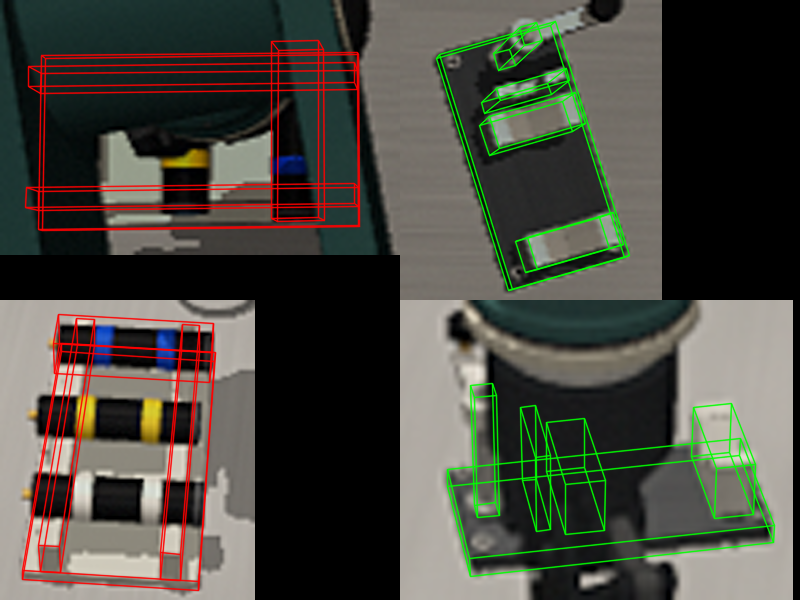

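Emit:
apply_moves --rows "0 0 0.14 3 1 0 0.6;0 0 0.14 0 0 0 0.6;0 0 0.14 0 0 5 0.6;0 0 0.065 0 0 10 0.6;0 0 0 0 0 15 0.6;0 0 0 0 0 15 0.6;0 0 0 0 0 15 0.6;0 0 0 0 0 10 0.6;0 0 0 0 0 5 0.6;0 0 0 0 0 0 0.6"

```text
clock: 12.3
tcp_pos: [0.5067, 0.1387, 0.1266]
tcp_rot: [3.141, 0.001, 0.043]
contact_force: [0.4, 0.0, 1.0]
finger_gap: 0.0512
```

Run:
```python
from plan import *
B=pose(.504,.214,.04,[0,-.075,.05])[0];print(B);plan(B,.04)
cv2.imwrite(f"pics/side6.png",optics.capture("side"))
cv2.imwrite(f"pics/top6.png",optics.capture("top"))
a=cv2.imread('pics/side6.png')[190:310,230:390]
b=cv2.imread('pics/top6.png')[140:260,180:340]
cv2.imwrite('pics/p6.png',cv2.resize(np.hstack([a,b]),None,fx=2.5,fy=2.5,interpolation=cv2.INTER_CUBIC))
```

```text
[0.5069992  0.13905999 0.05      ]
tool shift mm [ 0.4 -0.3 76.6] now [0.5067 0.1387 0.1266] [3.1415e+00 1.0000e-03 4.3300e-02]
rotvec [0.0001 0.001  0.0033]
```

View pics/p6.png

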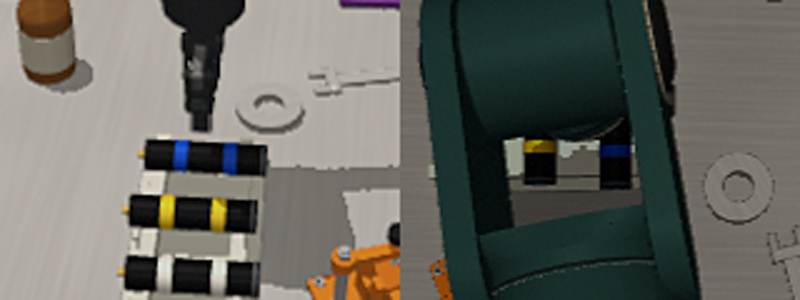

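The clamp angle is about 1.61 rad, so it is aside. The fingers straddle the blue barrel's middle, at side (310,240). I descend and grip.

Emit:
apply_moves --rows "0 0 0 0 0 8 0.6;0 0 0 0 0 12 0.6;0 0 0 0 0 12 0.6;0 0 0 0 0 12 0.6;0 0 0 0 0 12 0.6;0 0 0 0 0 10 0.6;0 0 0 0 0 7 0.6;0 0 0 0 0 3.5 0.6;0 0 0 0 0 0 0.6;0 0 0 0 0 0 0.6"

```text
clock: 13.4
tcp_pos: [0.5071, 0.1388, 0.0512]
tcp_rot: [-3.141, -0.001, 0.043]
contact_force: [-0.3, -0.5, 0.1]
finger_gap: 0.0513
```

Run:
```python
from plan import *
print(bot.observe())
cv2.imwrite(f"pics/side7.png",optics.capture("side"))
cv2.imwrite(f"pics/top7.png",optics.capture("top"))
a=cv2.imread('pics/side7.png')[190:310,230:390]
b=cv2.imread('pics/top7.png')[140:260,180:340]
cv2.imwrite('pics/p7.png',cv2.resize(np.hstack([a,b]),None,fx=2.5,fy=2.5,interpolation=cv2.INTER_CUBIC))
```

```text
{'clock': 13.4, 'joints': array([ 2.18686959e-01, -7.82468996e-02,  1.97722041e+00,  4.93644374e-07,
        1.24206048e+00,  1.74674517e+00]), 'qvel': array([-1.74665582e-04, -4.56949415e-03, -2.56224626e-03, -4.93325244e-04,
        1.05695571e-03,  7.88917866e-05]), 'tau': array([-5.80174994e-03, -4.96713424e+01, -5.64758492e+01,  1.85479075e-05,
       -2.35084200e-02, -5.37619101e-06]), 'tcp_pos': array([0.50713473, 0.13882847, 0.05120381]), 'tcp_rot': array([-3.14149440e+00, -5.49958532e-04,  4.27379325e-02]), 'contact_force': array([-0.32705568, -0.48900972,  0.08048483]), 'moment': array([ 0.05681012, -0.02978036, -0.01461402]), 'finger_gap': 0.05128287526703376}
```

View pics/p7.png

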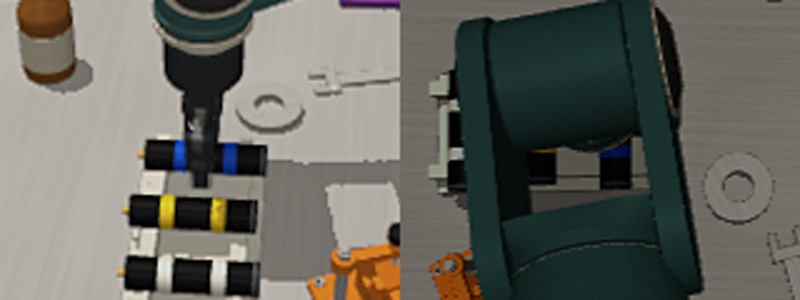

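Fingers are down on both sides near the middle, clear of the rails. I close.

Emit:
apply_moves --rows "0 0 0 0 0 0 0.5;0 0 0 0 0 0 0.45;0 0 0 0 0 0 0.41;0 0 0 0 0 0 0.39;0 0 0 0 0 0 0.37;0 0 0 0 0 0 0.36;0 0 0 0 0 0 0.35;0 0 0 0 0 0 0.3;0 0 0 0 0 0 0;0 0 0 0 0 0 0"

```text
clock: 14.5
tcp_pos: [0.507, 0.141, 0.052]
tcp_rot: [-3.137, -0.001, 0.043]
contact_force: [-6.5, 20.3, 11.1]
finger_gap: 0.0302
```

Emit:
apply_moves --rows "0 0 0 0 -0.5 0 0;0 0 0 0 -0.5 0 0;0 0 0 0 -0.5 0 0;0 0 0 0 -0.5 0 0;0 0 0 0 0 0 0;0 0 0 0 0 0 0;0 0 0 0 0 0 0;0 0 0 0 0 0 0;0 0 0 0 0 0 0;0 0 0 0 0 0 0"

```text
clock: 15.5
tcp_pos: [0.507, 0.1414, 0.0519]
tcp_rot: [-3.14, -0.001, 0.043]
contact_force: [-5.6, 4.4, 11.0]
finger_gap: 0.0301
```

Emit:
apply_moves --rows "0 0 0 0 0 -0.5 0;0 0 0 0 0 -1 0;0 0 0 0 0 -2 0;0 0 0 0 0 -4 0;0 0 0 0 0 -6 0;0 0 0 0 0 -8 0;0 0 0 0 0 -10 0;0 0 0 0 0 -10 0;0 0 0 0 0 -5 0;0 0 0 0 0 0 0"

```text
clock: 16.5
tcp_pos: [0.5072, 0.1409, 0.0984]
tcp_rot: [-3.141, -0.002, 0.043]
contact_force: [0.2, -0.7, -1.4]
finger_gap: 0.0305
```

Run:
```python
from plan import *
o=bot.observe();print(o["contact_force"],o["moment"],o["finger_gap"])
cv2.imwrite(f"pics/side8.png",optics.capture("side"))
cv2.imwrite(f"pics/top8.png",optics.capture("top"))
a=cv2.imread('pics/side8.png')[190:310,230:390]
b=cv2.imread('pics/top8.png')[140:260,180:340]
cv2.imwrite('pics/p8.png',cv2.resize(np.hstack([a,b]),None,fx=2.5,fy=2.5,interpolation=cv2.INTER_CUBIC))
```

```text
[ 0.20792079 -0.68591276 -1.44065541] [-0.04038099  0.02149391  0.02037964] 0.030530562894850944
```

View pics/p8.png

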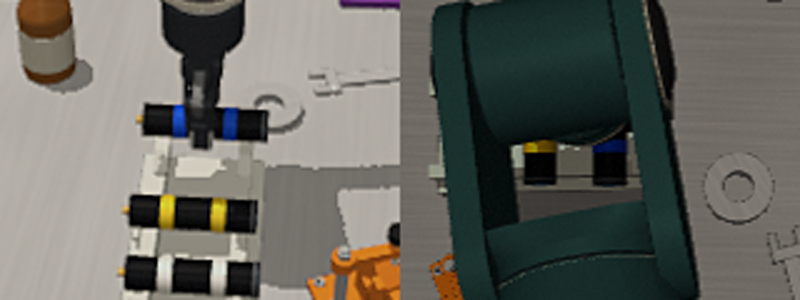

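The blue barrel is lifted, level, and connector outward. The yellow and white barrels are undisturbed. I raise and carry it over.

Run:
```python
from plan import *
plan(cr(-15,0,180),.308)
for c in M:
  for n in("blue_barrel","barrel_rear"):
    print(c,n,[(np.round(d["xy"],1),round(d["p"],2)) for d in finder.landmark_of(c,n)])
o=bot.observe();p=o["tcp_pos"];P=p+[0,0,-.003]
print(proj("side",P),proj("top",P), proj("side",P+np.array([.06,.0026,0])),"rear if centred")
```

```text
tool shift mm [-24.3 378.6 -82.8] now [0.5067 0.1408 0.0972] [-3.1416 -0.      0.0428]
rotvec [-0.     -0.     -0.2652]
side blue_barrel [(array([308. , 242.6]), 0.87)]
side barrel_rear [(array([289.4, 238.2]), 0.66), (array([305.4, 290.4]), 0.4)]
top blue_barrel [(array([263.2, 185.7]), 0.73), (array([411.2, 193.1]), 0.25)]
top barrel_rear []
[[311.48610476 239.25454555]] [[263.26573288 188.36227613]] [[286.60482559 237.8728133 ]] rear if centred
```

Emit:
apply_moves --rows "0 0 0 0 0 -10 0;0 0 0 0 0 -20 0;0 0 0 0 0 -25 0;0 0 0 0 0 -20 0;0 0 0 0 10 -8 0;0 0 0 -2 25 0 0;0 0 0 -3 35 0 0;0 0 0 -3 35 0 0;0 0 0 -3 35 0 0;0 0 0 -3 35 0 0"

```text
clock: 17.8
tcp_pos: [0.4997, -0.0365, 0.18]
tcp_rot: [3.142, 0.0, 0.043]
contact_force: [-0.6, -0.6, -1.7]
finger_gap: 0.0303
```

Emit:
apply_moves --rows "0 0 0 -3 35 0 0;0 0 0 -3 35 0 0;0 0 0 -3 35 0 0;0 0 0 -2 35 0 0;0 0 0 -1 30 0 0;0 0 0 -1 20 0 0;0 0 0 0 13 0 0;0 0 -0.08 0 0 0 0;0 0 -0.1 0 0 0 0;0 0 -0.085 0 0 0 0"

```text
clock: 18.8
tcp_pos: [0.4958, -0.2381, 0.18]
tcp_rot: [-3.141, 0.0, 0.312]
contact_force: [0.4, -0.0, -1.3]
finger_gap: 0.0303
```

Run:
```python
from plan import *
o=bot.observe();print(o["contact_force"],o["finger_gap"])
plan(cr(-15,0,100),.308)
for c in M:
  cv2.imwrite(f"pics/{c}9.png",optics.capture(c))
  for n in("blue_barrel","barrel_rear"):
    print(c,n,[(np.round(d["xy"],1),round(d["p"],2)) for d in finder.landmark_of(c,n)])
p=o["tcp_pos"];P=p+[0,0,-.003];a=o["tcp_rot"][2]
print(proj("side",P),proj("top",P), proj("side",P+.06*np.array([np.cos(a),np.sin(a),0])),"rear if centred")
a=cv2.imread('pics/side9.png')[90:230,240:400]
b=cv2.imread('pics/top9.png')[110:250,340:500]
cv2.imwrite('pics/p9.png',cv2.resize(np.hstack([a,b]),None,fx=2.5,fy=2.5,interpolation=cv2.INTER_CUBIC))
```

```text
[ 0.4451879  -0.02458828 -1.33997866] 0.03030981008390882
tool shift mm [ 2.7  1.4 80. ] now [ 0.4958 -0.2381  0.18  ] [-3.1411e+00  4.0000e-04  3.1180e-01]
rotvec [-0.0005  0.0004  0.0038]
side blue_barrel [(array([330.4, 126.6]), 0.94)]
side barrel_rear [(array([312.9, 130.4]), 0.91)]
top blue_barrel [(array([434.5, 192.7]), 0.82), (array([408.8, 152. ]), 0.69)]
top barrel_rear [(array([421.8, 166.4]), 0.54)]
[[332.18333095 127.81497056]] [[433.00657662 192.83765836]] [[311.52761697 129.77823078]] rear if centred
```

View pics/p9.png

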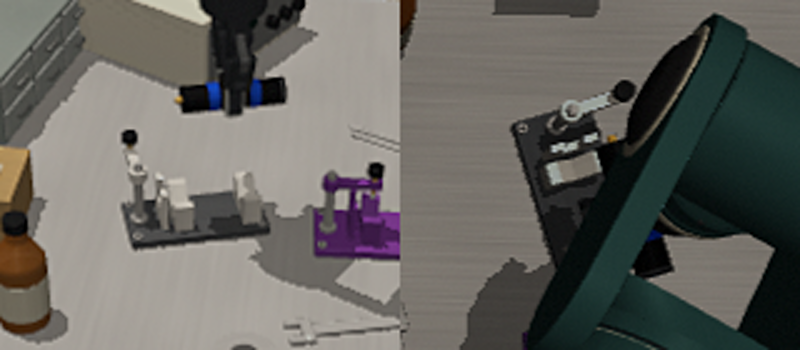

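The barrel hangs level over the cradle at side (332,128), with its connector towards the stop, about 15 mm short of it. I lower to just above the seat.

Emit:
apply_moves --rows "0 0 0.004 2.5 1.4 10 0;0 0 0 0 0 15 0;0 0 0 0 0 20 0;0 0 0 0 0 20 0;0 0 0 0 0 15 0;0 0 0 0 0 12 0;0 0 0 0 0 8 0;0 0 0 0 0 5 0;0 0 0 0 0 3 0;0 0 0 0 0 0 0"

```text
clock: 20.1
tcp_pos: [0.4989, -0.2386, 0.0724]
tcp_rot: [3.141, -0.0, 0.304]
contact_force: [0.1, -0.7, -1.0]
finger_gap: 0.0304
```

Run:
```python
from plan import *
o=bot.observe();print(o["contact_force"],o["finger_gap"],tocr())
plan(cr(-15,0,59),.308)
for c in M: cv2.imwrite(f"pics/{c}10.png",optics.capture(c))
a=cv2.imread('pics/side10.png')[120:220,260:380]
b=cv2.imread('pics/top10.png')[130:230,360:480]
cv2.imwrite('pics/p10.png',cv2.resize(np.hstack([a,b]),None,fx=3.3,fy=3.3,interpolation=cv2.INTER_CUBIC))
```

```text
[ 0.11708713 -0.67134405 -0.98473693] 0.030424429744837143 (array([-14.85078351,  -0.14669596]), np.float64(-0.004295334789623462))
tool shift mm [-0.2 -0.1 13.4] now [ 0.4989 -0.2386  0.0724] [ 3.1415e+00 -1.0000e-04  3.0370e-01]
rotvec [ 0.0001 -0.0001 -0.0043]
```

View pics/p10.png

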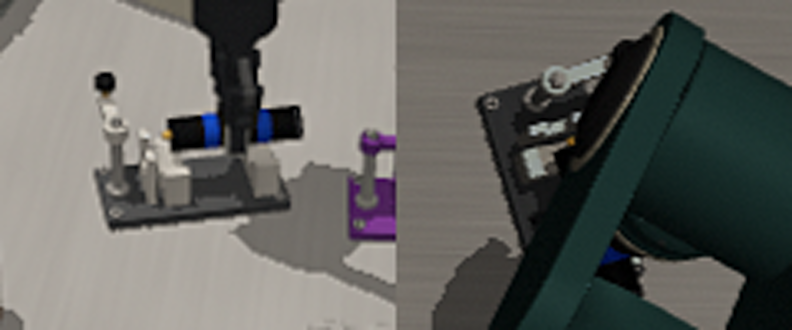

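The barrel is above the lands with its connector short of the stop. I lower gently.

Emit:
apply_moves --rows "0 0 -0.004 0 0 2 0;0 0 0 0 0 2 0;0 0 0 0 0 2 0;0 0 0 0 0 2 0;0 0 0 0 0 1.5 0;0 0 0 0 0 1.5 0;0 0 0 0 0 1 0;0 0 0 0 0 1 0;0 0 0 0 0 0 0;0 0 0 0 0 0 0"

```text
clock: 21.2
tcp_pos: [0.4988, -0.2386, 0.0594]
tcp_rot: [3.142, -0.0, 0.308]
contact_force: [-0.2, 0.4, -2.3]
finger_gap: 0.0302
```

Emit:
apply_moves --rows "0 0 0 0 0 0.5 0;0 0 0 0 0 0.5 0;0 0 0 0 0 0.5 0;0 0 0 0 0 0.5 0;0 0 0 0 0 0.5 0;0 0 0 0 0 0.5 0;0 0 0 0 0 0 0;0 0 0 0 0 0 0;0 0 0 0 0 0 0;0 0 0 0 0 0 0"

```text
clock: 22.2
tcp_pos: [0.4989, -0.2386, 0.057]
tcp_rot: [3.142, -0.0, 0.308]
contact_force: [-5.4, 3.4, 7.8]
finger_gap: 0.0301
```

Contact on the -y flank (cradle-frame Fy about +5 N). I shift to +y to centre it.

Emit:
apply_moves --rows "0 0 0 0 0 -0.5 0;0 0 0 0 -0.5 0 0;0 0 0 0 -0.5 0 0;0 0 0 0 -0.5 0 0;0 0 0 0 -0.5 0 0;0 0 0 0 0 0 0;0 0 0 0 0 0.5 0;0 0 0 0 0 0 0;0 0 0 0 0 0 0;0 0 0 0 0 0 0"

```text
clock: 23.2
tcp_pos: [0.4982, -0.2367, 0.0563]
tcp_rot: [-3.142, -0.0, 0.308]
contact_force: [-1.0, 0.1, -2.7]
finger_gap: 0.0303
```

```bash
cat >> plan.py <<'E'
def cf():
    o=bot.observe();f=o["contact_force"];m=o["moment"];c,s=np.cos(CQ[2]),np.sin(CQ[2])
    print("F cradle",np.round([c*f[0]+s*f[1],-s*f[0]+c*f[1],f[2]],1),"M",np.round([c*m[0]+s*m[1],-s*m[0]+c*m[1],m[2]],2),"cr",tocr()[0].round(1),o["tcp_pos"][2].round(4),"rot",o["tcp_rot"].round(4),o["finger_gap"].round(4))
E
python3 -c "
from plan import *
cf()"
```

```text
Traceback (most recent call last):
  File "plan.py", line 17, in cf
    print("F cradle",np.round([c*f[0]+s*f[1],-s*f[0]+c*f[1],f[2]],1),"M",np.round([c*m[0]+s*m[1],-s*m[0]+c*m[1],m[2]],2),"cr",tocr()[0].round(1),o["tcp_pos"][2].round(4),"rot",o["tcp_rot"].round(4),o["finger_gap"].round(4))
                                                                                                                                                                                                      ^^^^^^^^^^^^^^^^^^^^^
AttributeError: 'float' object has no attribute 'round'
```

Emit:
apply_moves --rows "0 0 0 0 0 0.4 0;0 0 0 0 0 0 0;0 0 0 0 0 0.4 0;0 0 0 0 0 0 0;0 0 0 0 0 0.4 0;0 0 0 0 0 0 0;0 0 0 0 0 0.4 0;0 0 0 0 0 0 0;0 0 0 0 0 0 0;0 0 0 0 0 0 0"

```text
clock: 24.2
tcp_pos: [0.4983, -0.2367, 0.0551]
tcp_rot: [3.142, -0.0, 0.308]
contact_force: [-3.6, 1.7, 5.8]
finger_gap: 0.0303
```

```bash
sed -i 's/o\["finger_gap"\].round(4)/round(o["finger_gap"],4)/' plan.py; python3 -c "
from plan import *
cf()"
```

```text
F cradle [-2.9  2.7  5.8] M [0.45 0.37 0.06] cr [-14.8   1.9] 0.0551 rot [ 3.1416e+00 -1.0000e-04  3.0780e-01] 0.0303
```

Emit:
apply_moves --rows "0 0 0 0 0 -0.4 0;0 0 0 0 -0.5 0 0;0 0 0 0 -0.5 0 0;0 0 0 0 0 0 0;0 0 0 0 0 0.4 0;0 0 0 0 0 0.3 0;0 0 0 0 0 0.3 0;0 0 0 0 0 0.3 0;0 0 0 0 0 0 0;0 0 0 0 0 0 0"

```text
clock: 25.2
tcp_pos: [0.4983, -0.2363, 0.0549]
tcp_rot: [3.14, -0.001, 0.308]
contact_force: [-1.6, -5.5, 10.1]
finger_gap: 0.0298
```

```bash
python3 -c "
from plan import *
cf()"
```

```text
F cradle [-3.2 -4.8 10.1] M [-0.56  0.55 -0.03] cr [-14.7   2.2] 0.0549 rot [ 3.1399e+00 -8.0000e-04  3.0770e-01] 0.0298
```

Now nearly centred in the V. I unload slightly and slide towards the stop.

Emit:
apply_moves --rows "0 0 0 0 0.3 -0.8 0;0 0 0 0 0 -0.4 0;0 0 0 1.5 0 0 0;0 0 0 1.5 0 0 0;0 0 0 1.5 0 0 0;0 0 0 1.5 0 0 0;0 0 0 1.5 0 0 0;0 0 0 1.5 0 0 0;0 0 0 1 0 0 0;0 0 0 0 0 0 0"

```text
clock: 26.2
tcp_pos: [0.5076, -0.2333, 0.0551]
tcp_rot: [3.141, 0.0, 0.308]
contact_force: [-0.7, -5.1, 2.4]
finger_gap: 0.0307
```

Run:
```python
from plan import *
cf()
for c in M: cv2.imwrite(f"pics/{c}11.png",optics.capture(c))
a=cv2.imread('pics/side11.png')[130:210,260:380]
cv2.imwrite('pics/p11.png',cv2.resize(a,None,fx=6,fy=6,interpolation=cv2.INTER_CUBIC))
```

```text
F cradle [-2.2 -4.6  2.4] M [-0.77  0.29 -0.01] cr [-4.9  2.3] 0.0551 rot [3.141e+00 2.000e-04 3.078e-01] 0.0307
```

View pics/p11.png

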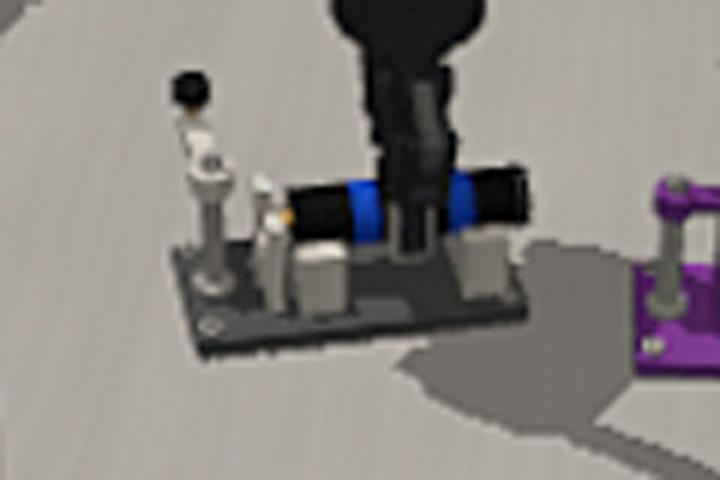

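Emit:
apply_moves --rows "0 0 0 0 0.4 -0.5 0;0 0 0 0 0 0 0;0 0 0 0.8 0 0 0;0 0 0 0.8 0 0 0;0 0 0 0.8 0 0 0;0 0 0 0.6 0 0 0;0 0 0 0.5 0 0 0;0 0 0 0.5 0 0 0;0 0 0 0 0 0 0;0 0 0 0 0 0 0"

```text
clock: 27.3
tcp_pos: [0.5114, -0.2321, 0.0554]
tcp_rot: [-3.141, 0.0, 0.308]
contact_force: [0.2, -0.6, -1.6]
finger_gap: 0.0299
```

```bash
python3 -c "
from plan import *
cf()"
```

```text
F cradle [ 0.  -0.6 -1.6] M [0.   0.01 0.04] cr [-0.9  2.3] 0.0554 rot [-3.1414e+00  1.0000e-04  3.0780e-01] 0.0299
```

Emit:
apply_moves --rows "0 0 0 0.5 0 0 0;0 0 0 0.5 0 0 0;0 0 0 0.5 0 0 0;0 0 0 0.5 0 0 0;0 0 0 0.5 0 0 0;0 0 0 0.5 0 0 0;0 0 0 0 0 0 0;0 0 0 0 0 0 0;0 0 0 0 0 0 0;0 0 0 0 0 0 0"

```text
clock: 28.3
tcp_pos: [0.5143, -0.2312, 0.0555]
tcp_rot: [-3.141, 0.0, 0.308]
contact_force: [-1.4, -0.3, -1.6]
finger_gap: 0.0305
```

```bash
python3 -c "
from plan import *
cf()"
```

```text
F cradle [-1.4  0.1 -1.6] M [ 0.04  0.16 -0.02] cr [2.  2.3] 0.0555 rot [-3.1415e+00  1.0000e-04  3.0780e-01] 0.0305
```

Emit:
apply_moves --rows "0 0 0 0.5 0 0 0;0 0 0 0.5 0 0 0;0 0 0 0.5 0 0 0;0 0 0 0 0 0 0;0 0 0 0 0 0 0;0 0 0 0 0 0 0;0 0 0 0 0 0 0;0 0 0 0 0 0 0;0 0 0 0 0 0 0;0 0 0 0 0 0 0"

```text
clock: 29.3
tcp_pos: [0.5144, -0.2312, 0.0552]
tcp_rot: [-3.141, 0.003, 0.308]
contact_force: [-15.1, -3.6, 2.8]
finger_gap: 0.0303
```

Run:
```python
from plan import *
cf()
for c in M: cv2.imwrite(f"pics/{c}12.png",optics.capture(c))
a=cv2.imread('pics/side12.png')[130:210,260:380]
cv2.imwrite('pics/p12.png',cv2.resize(a,None,fx=6,fy=6,interpolation=cv2.INTER_CUBIC))
```

```text
F cradle [-15.5   1.1   2.8] M [0.08 2.29 0.01] cr [2.2 2.2] 0.0552 rot [-3.1409  0.0034  0.3076] 0.0303
```

View pics/p12.png

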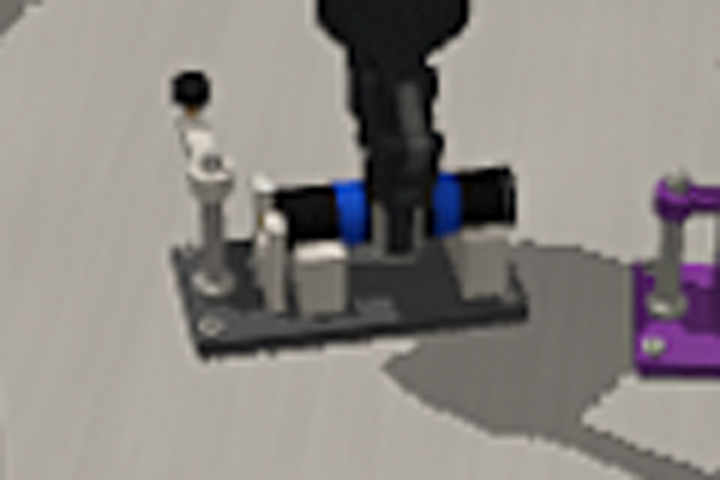

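The rear face is against the stop (Fx -15 N; connector in the slot at side (305,166)). I ease the axial push off and press down.

Emit:
apply_moves --rows "0 0 0 -0.5 0 0 0;0 0 0 -0.4 0 0 0;0 0 0 0 0 0.3 0;0 0 0 0 0 0.3 0;0 0 0 0 0 0.3 0;0 0 0 0 0 0.3 0;0 0 0 0 0 0 0;0 0 0 0 0 0 0;0 0 0 0 0 0 0;0 0 0 0 0 0 0"

```text
clock: 30.4
tcp_pos: [0.5144, -0.2313, 0.055]
tcp_rot: [-3.142, 0.001, 0.308]
contact_force: [-11.3, -0.3, 8.8]
finger_gap: 0.0304
```

```bash
python3 -c "
from plan import *
cf()"
```

```text
F cradle [-10.8   3.1   8.8] M [ 0.63  1.7  -0.05] cr [2.2 2.1] 0.055 rot [-3.1415e+00  1.2000e-03  3.0760e-01] 0.0304
```

Emit:
apply_moves --rows "0 0 0 -0.4 0 0 0;0 0 0 0 -0.2 0 0;0 0 0 0 -0.2 0 0;0 0 0 0 0 0.3 0;0 0 0 0 0 0.2 0;0 0 0 0 0 0 0;0 0 0 0 0 0 0;0 0 0 0 0 0 0;0 0 0 0 0 0 0;0 0 0 0 0 0 0"

```text
clock: 31.4
tcp_pos: [0.5144, -0.2313, 0.055]
tcp_rot: [3.141, 0.0, 0.308]
contact_force: [-8.3, -1.1, 11.2]
finger_gap: 0.0305
```

```bash
python3 -c "
from plan import *
cf()"
```

```text
F cradle [-8.3  1.5 11.2] M [ 0.31  1.36 -0.07] cr [2.1 2.2] 0.055 rot [3.1406e+00 2.0000e-04 3.0770e-01] 0.0305
```

Emit:
apply_moves --rows "0 0 0 -0.3 0 0 0;0 0 0 0 -0.2 0 0;0 0 0 0 0 0.3 0;0 0 0 0 0 0.1 0;0 0 0 0 0 0 0;0 0 0 0 0 0 0;0 0 0 0 0 0 0;0 0 0 0 0 0 0;0 0 0 0 0 0 0;0 0 0 0 0 0 0"

```text
clock: 32.4
tcp_pos: [0.5144, -0.2313, 0.0549]
tcp_rot: [3.14, -0.001, 0.308]
contact_force: [-7.3, -1.1, 12.8]
finger_gap: 0.0303
```

Run:
```python
from plan import *
cf()
for c in M: cv2.imwrite(f"pics/{c}13.png",optics.capture(c))
cf()
a=cv2.imread('pics/side13.png')[130:210,260:380]
b=cv2.imread('pics/top13.png')[130:210,370:490]
cv2.imwrite('pics/p13.png',cv2.resize(np.vstack([a,b]),None,fx=3.7,fy=3.7,interpolation=cv2.INTER_CUBIC))
cv2.imwrite('pics/side13f.png',cv2.imread('pics/side13.png'))
```

```text
F cradle [-7.3  1.1 12.8] M [ 0.25  1.22 -0.09] cr [2.1 2.2] 0.0549 rot [ 3.1401e+00 -5.0000e-04  3.0770e-01] 0.0303
F cradle [-7.9  0.3 13.4] M [ 0.21  1.12 -0.13] cr [2.1 2.1] 0.055 rot [ 3.140e+00 -5.000e-04  3.077e-01] 0.0301
```

View pics/p13.png

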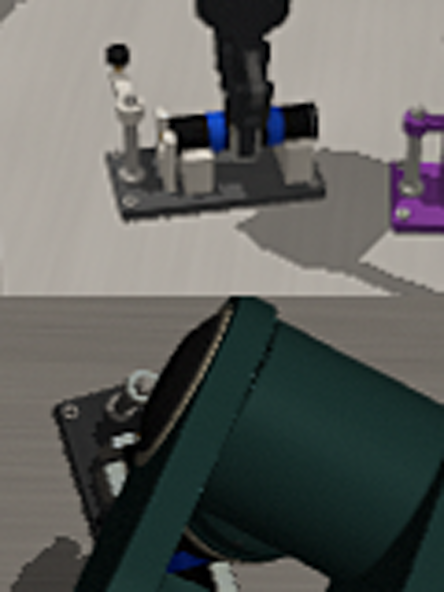

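View pics/side13f.png

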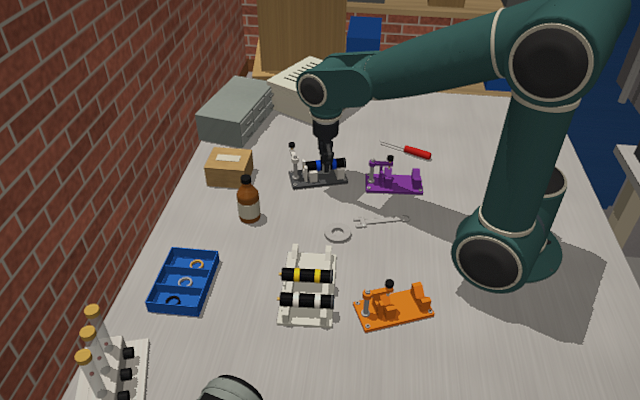

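Emit:
apply_moves --rows "0 0 0.003 -0.1 0 0.1 0;0 0 0 0 0 0.1 0;0 0 0 0 0 0 0;0 0 0 0 0 0 0;0 0 0 0 0 0 0;0 0 0 0 0 0 0;0 0 0 0 0 0 0;0 0 0 0 0 0 0;0 0 0 0 0 0 0;0 0 0 0 0 0 0"

```text
clock: 33.5
tcp_pos: [0.5144, -0.2313, 0.0549]
tcp_rot: [3.14, -0.001, 0.305]
contact_force: [-7.8, -1.0, 14.7]
finger_gap: 0.0305
```

Run:
```python
from plan import *
cf()
for i in range(6): optics.capture("side"); cf()
for n in("clamp_knob","pivot","barrel_rear","stop","seat","blue_barrel"):
    print(n,[(np.round(d["xy"],1).tolist(),round(d["p"],2)) for d in finder.landmark_of("side",n)][:3])
print(proj("side",cr(62,2,49.6)),proj("side",cr(2,2,49.6)))
```

```text
F cradle [-7.8  1.4 14.7] M [0.38 1.19 0.06] cr [2.1 2.1] 0.0549 rot [ 3.140e+00 -8.000e-04  3.048e-01] 0.0305
F cradle [-8.1  1.6 14.1] M [0.33 1.19 0.11] cr [2.1 2.1] 0.0549 rot [ 3.1399e+00 -8.0000e-04  3.0490e-01] 0.0303
F cradle [-7.7  2.1 14.6] M [0.35 1.16 0.09] cr [2.1 2.2] 0.0549 rot [ 3.1399e+00 -7.0000e-04  3.0490e-01] 0.0301
F cradle [-8.   1.4 14.7] M [0.28 1.21 0.1 ] cr [2.1 2.2] 0.0549 rot [ 3.140e+00 -7.000e-04  3.048e-01] 0.0302
F cradle [-7.3  0.7 14.2] M [0.35 1.2  0.13] cr [2.1 2.1] 0.0549 rot [ 3.1399e+00 -7.0000e-04  3.0480e-01] 0.0303
F cradle [-8.3  2.  14.8] M [0.29 1.17 0.11] cr [2.1 2.1] 0.0549 rot [ 3.140e+00 -7.000e-04  3.048e-01] 0.0301
F cradle [-8.4  1.3 14.8] M [0.3  1.17 0.1 ] cr [2.1 2.1] 0.0549 rot [ 3.140e+00 -7.000e-04  3.048e-01] 0.0304
clamp_knob [([288.7, 141.1], 0.58), ([386.8, 280.1], 0.54), ([388.6, 156.5], 0.51)]
pivot [([297.1, 156.2], 0.85), ([365.7, 291.0], 0.72), ([369.8, 164.9], 0.7)]
barrel_rear [([306.3, 166.9], 0.61)]
stop [([306.1, 166.7], 0.95), ([379.2, 299.1], 0.74), ([382.1, 170.5], 0.56)]
seat [([400.3, 174.4], 0.97), ([326.2, 163.0], 0.96), ([402.9, 292.8], 0.71)]
blue_barrel [([322.3, 166.3], 0.8)]
[[305.15482057 167.26859243]] [[324.82963771 165.2068119 ]]
```

Emit:
apply_moves --rows "0 0 -0.0015 0 -0.2 0 0;0 0 0 0 0 0 0;0 0 0 0 0 0 0;0 0 0 0 0 0 0;0 0 0 0 0 0 0;0 0 0 0 0 0 0;0 0 0 0 0 0 0;0 0 0 0 0 0 0;0 0 0 0 0 0 0;0 0 0 0 0 0 0"

```text
clock: 35.1
tcp_pos: [0.5144, -0.2313, 0.0549]
tcp_rot: [3.14, -0.001, 0.306]
contact_force: [-6.4, -2.0, 14.1]
finger_gap: 0.0302
```

Run:
```python
from plan import *
for i in range(5): optics.capture("side"); cf()
```

```text
F cradle [-7.9 -1.1 14. ] M [ 0.07  1.16 -0.03] cr [2.1 2.2] 0.0549 rot [ 3.1396e+00 -8.0000e-04  3.0620e-01] 0.0302
F cradle [-7.2  0.3 13.5] M [ 0.02  1.13 -0.05] cr [2.1 2.2] 0.0549 rot [ 3.1396e+00 -8.0000e-04  3.0620e-01] 0.0301
F cradle [-6.3  0.7 13.6] M [0.02 1.11 0.05] cr [2.1 2.2] 0.0549 rot [ 3.1396e+00 -8.0000e-04  3.0630e-01] 0.0304
F cradle [-7.4 -0.2 13.6] M [0.05 1.12 0.04] cr [2.1 2.2] 0.0549 rot [ 3.1396e+00 -8.0000e-04  3.0620e-01] 0.0301
F cradle [-7.2 -0.6 13.8] M [0.03 1.15 0.01] cr [2.1 2.1] 0.0549 rot [ 3.1395e+00 -8.0000e-04  3.0620e-01] 0.0304
```

The downward push is a steady 13.5–14 N, the side force and yaw moment are near zero, and the barrel is against the stop. I hand in.

```bash
python3 -c "
from station import bot
print(bot.job_done())"
```

```text
the job is handed in; nothing more can be done
None
```

The job is handed in at about 35 s of the 72 s: the blue barrel lies in the V-lands against the end stop, still gripped and pressed down for clamping.

**What I did:**
- I swung the clamp arm aside with the closed fingers. It measured about 1.61 rad in the top view.
- I took the blue-banded barrel from the rack and lowered it into the V under force feedback. I then slid it along until its connector end met the stop.

**Last checks:**
- **Downward push:** the force reading was steady at 13.5–14 N. The barrel's weight, about 1.5 N by the force reading, adds to that on the V.
- **Both flanks:** side force was within about 1 N of zero, and the roll and yaw moments were near zero, so the load is shared between the flanks. The pitch moment matches the axial push, so both lands carry it.
- **End stop:** about 7 N of axial force remains, holding the rear face on the stop. The side view puts the rear face within about 1 px of the stop's position. I could not confirm it from the top, because the arm hid the barrel.
- **Other things:** in the last full side picture, the other barrels, the bottle and the flange looked unmoved.

**Disagreements:**
- The barrel seated about 2 mm from my camera fit of the cradle in both directions. That is within calibration, and I corrected it by force.
- The gripper's opening read 30 mm on the 32 mm barrel.
- When the grip first closed, the barrel was about 2 mm off-centre, which put about 20 N of side force on it in its notch. I centred the gripper before lifting.

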